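# Put the balance check weights back in their block in order of size

### The arm

A 7-joint arm with a two-finger parallel gripper is mounted at the origin on a cart in front of the work surface, level with it; the furniture and walls round the work are solid. World frame = base frame: x ahead of the robot, y to its left, z up, the work surface at z = 0. Lengths are in m, angles in rad, forces in N, time in s.
With the tool pointing down it reaches from about 0.425 to 0.95 m from the base axis. Payload 4.7 kg.
Tool frame: the origin (TCP) lies midway between the tips of the shut fingers; the grasp point (between the pads) lies 19 mm behind it; z points along the fingers, y is the line along which they close (so a half turn about z gives the same grasp; the last joint's range is limited). The gripper opens to 85 mm and grips with 20 to 120 N. Pads are 22 mm wide; open, the fingers measure 114 mm over their backs; the gripper's body (76 mm by 85 mm) begins 54 mm behind the grasp point. The pads swing forward as they close: fully open they stand 13 mm farther back than shut.
Start: joints at [1.156, 0.469, -0.049, 1.532, 0.024, 1.141, -0.082], TCP at [0.254, -0.625, 0.231] pointing down, gripper open.
Joint ranges: [-2.59, 2.59], [-0.33, 1.99], [-1.39, 1.29], [0.1, 2.45], [-1.04, 4.18], [0.21, 1.99], [-2.66, 2.66]. Speed limits (rad/s): [2.57, 2.57, 3.14, 3.14, 3.14, 3.14, 3.14].

### API

Orientations are given as a 3x3 rotation matrix whose columns are the frame's x, y, z axes.
In Python, from bench import sensors, imaging, job gives the robot as it stands. The module is installed in compiled form; this text tells all that it offers.
- The arm moves only by the tool arm_command, never from a script. Its argument "moves" is a list of rows, each a list of 2 entries, a list of its own where there are three numbers: the shift along the tool's x, y, z in mm, then the turn, a rotation vector about the tool's x, y, z in degrees. In form: [[[x, y, z], [wx, wy, wz]], ...]. A call has 1 to 5 rows; each row is the pose to reach, as a shift and turn from the pose commanded when the call began, along the tool's axes at that moment; what a row does not reach only later rows make up. A row lasts 1/10 s, in which the tool goes at most 50 mm and 8.59 degrees, less where a joint would pass 70% of its speed; a pose out of reach is approached as far as the arm can. A call with a gripper value outside its range is refused whole. "claw" is the finger opening in mm, from 0 to 85.4, set as the call begins (left out, the last holds). The fingers move at their own pace and stop on an object; "force" is the grip in N (left out, the last holds). Time passes only in rows, so rows that repeat a pose let the fingers close. It gives the time, the measured TCP pose, the force, the opening and the grip force at its end, in the units of the state.
- sensors.get_obs(): the state, without advancing time (a new reading comes with each control period).
- imaging.grab_frame(name): name is "scene" or "top" or "wrist"; returns the picture (400x640x3 uint8, red, green, blue); there is no depth.
- imaging.get_calibration(name): a dict with "fx", "fy", "cx", "cy" (pixels), "xyz" and "attitude" of the camera in the world. Camera axes: x right, y down, z forward; pixel columns grow to the right and rows downward; lengths in m; the calibration is good to about 2 mm. A picture is of the moment at which its call begins: read the wrist's pose just before it. get_calibration takes no time and is no camera call; for the wrist camera it gives the pose at the moment of the call.
- job.close_job(): hands the job in; it is judged then, once.
The state is a dict: "time_s": time; "joints": joint angles; "qvel": joint speeds; "effort": joint torques, N m; "eef_pos": TCP position; "eef_rot": TCP orientation; "wrist_force": force on the tool from outside, world axes, zero at the start; "wrist_torque": the same for the moment, N m; "width": finger opening in m; "gripper_force": force on a finger pad.
Only numpy, scipy, OpenCV 4.12 (cv2) and the standard library are available. Lean on these libraries where they do the work, as an engineer would, in place of code of your own. Each camera call takes 0.05 s, during which the arm holds its last target. There are 200 camera calls.

### The job

The balance has been checked: put the four loose steel check weights back into their wooden block, so that they stand in order of size along the row, each upright on the floor of the well of its own size. Keep them upright and set them down gently, without dropping them, and leave the small glass vial that stands among them where it is.

Things in the scene. Friction and masses are not known exactly. Their poses are not given: they have to be found in the camera images.
- weight_500: the largest of four loose stainless-steel check weights (500 g): an upright plain cylinder 38 mm in diameter and 47 mm tall, above it a narrower neck 4 mm high, and on top a cylindrical knob 22 mm in diameter and 12 mm high to grip it by; 63 mm tall in all. Origin: centre of its underside; z is its own axis, up when it stands.
- weight_200: the second largest of four loose stainless-steel check weights (200 g): an upright plain cylinder 28 mm in diameter and 35 mm tall, above it a narrower neck 3 mm high, and on top a cylindrical knob 17 mm in diameter and 10 mm high to grip it by; 48 mm tall in all. Origin: centre of its underside; z is its own axis, up when it stands.
- weight_100: the third largest of four loose stainless-steel check weights (100 g): an upright plain cylinder 22 mm in diameter and 28 mm tall, above it a narrower neck 3 mm high, and on top a cylindrical knob 14 mm in diameter and 9 mm high to grip it by; 40 mm tall in all. Origin: centre of its underside; z is its own axis, up when it stands.
- weight_50: the smallest of four loose stainless-steel check weights (50 g): an upright plain cylinder 18 mm in diameter and 22 mm tall, above it a narrower neck 3 mm high, and on top a cylindrical knob 12 mm in diameter and 8 mm high to grip it by; 33 mm tall in all. Origin: centre of its underside; z is its own axis, up when it stands.
- well_500: the largest round grey-lined well of the weight block, the place of the largest check weight (body 38 mm): 48 mm in diameter, 16 mm deep, its lip flared by 2 mm. Origin: centre of the well's floor, 14 mm above the worktop; it lies at x = -61 mm on the block's long axis. z up. Fixed.
- well_200: the second largest round grey-lined well of the weight block, the place of the second largest check weight (body 28 mm): 38 mm in diameter, 16 mm deep, its lip flared by 2 mm. Origin: centre of the well's floor, 14 mm above the worktop; it lies at x = -10 mm on the block's long axis. z up. Fixed.
- well_100: the third largest round grey-lined well of the weight block, the place of the third largest check weight (body 22 mm): 32 mm in diameter, 16 mm deep, its lip flared by 2 mm. Origin: centre of the well's floor, 14 mm above the worktop; it lies at x = 33 mm on the block's long axis. z up. Fixed.
- well_50: the smallest round grey-lined well of the weight block, the place of the smallest check weight (body 18 mm): 28 mm in diameter, 16 mm deep, its lip flared by 2 mm. Origin: centre of the well's floor, 14 mm above the worktop; it lies at x = 71 mm on the block's long axis. z up. Fixed.
- weight_block: the base of the weights' case: a light wooden block 186 mm long (its x), 66 mm wide (its y) and 30 mm high, fixed on the worktop, with the four wells in one row along its x from the largest (at -x) to the smallest (at +x). Origin: centre of its underside, on the worktop. It may point anywhere. A tall water bath stands to the right of it.
- vial: a small glass vial with a crimped white and blue cap, 20 mm in diameter and 38 mm tall, loose, standing upright among the weights; not part of the job. Origin: centre of its underside.
Mind the look-alikes: they are no part of the job. Leave any pink or red look-alike of the weight_50 alone.

How it is judged:
By the outcome, as a careful person would: the job done as asked, in the order asked, and still so for the second after the job is handed in, with the robot touching nothing.
It also fails if it takes over 93 s, if anything falls off the work surface, if the arm or the gripper's body presses on something with over 40 N, if the wrist force passes 120 N, or if a joint passes its speed limit or range.

## Working session

There is one attempt and no reset: what is moved stays moved. The work goes in short steps, Python scripts to look and compute and a tool call to move; the robot and the scene stay as the last step left them, time stands still between calls to the robot, and variables do not carry over. Pictures are saved under pics/ and viewed, at most 14 in all, crops included, and the job is handed in when it is done.

Besides the shell and the picture viewer there is one more tool, called in YAML: its name, and indented under it one key for each argument. arm_command: Moves the arm, as the interface text tells. Its arguments: {"type":"object","properties":{"moves":{"type":"array"},"claw":{"type":"number"},"force":{"type":"number"}},"required":["moves"]}

```bash
mkdir -p pics
python3 - <<'E'
from bench import sensors, imaging
import cv2, numpy as np
np.set_printoptions(precision=4,suppress=True)
o=sensors.get_obs(); print(o['time_s'],o['eef_pos'],o['eef_rot'],o['width'])
for n in ('scene','top','wrist'):
    c=imaging.get_calibration(n); print(n,c)
    cv2.imwrite(f'pics/{n}0.png',imaging.grab_frame(n)[:,:,::-1])
E
```

```text
0.0 [ 0.2538 -0.6248  0.2302] [[ 0.9265  0.3763 -0.0008]
 [ 0.3763 -0.9265  0.0018]
 [-0.0001 -0.002  -1.    ]] 0.08553715907124425
scene {'fx': 455.52320617352086, 'fy': 455.52320617352086, 'cx': 311.6855909063232, 'cy': 207.15140679410368, 'xyz': array([-0.3154,  0.2959,  0.4656]), 'attitude': array([[ 0.0117, -0.4076,  0.9131],
       [-0.9996, -0.0272,  0.0007],
       [ 0.0246, -0.9128, -0.4077]])}
top {'fx': 423.59471800927804, 'fy': 423.59471800927804, 'cx': 317.37012928031794, 'cy': 206.95641249156333, 'xyz': array([0.4328, 0.2932, 0.8867]), 'attitude': array([[-0.024 , -0.9836,  0.179 ],
       [-0.9997,  0.0225, -0.0106],
       [ 0.0064, -0.1792, -0.9838]])}
wrist {'fx': 320.6580178834864, 'fy': 320.6580178834864, 'cx': 321.18245372571323, 'cy': 196.12803926028545, 'xyz': array([ 0.3244, -0.5973,  0.3726]), 'attitude': array([[ 0.3768, -0.8836, -0.2781],
       [-0.9263, -0.3602, -0.1107],
       [-0.0023,  0.2994, -0.9541]])}
```

View pics/top0.png

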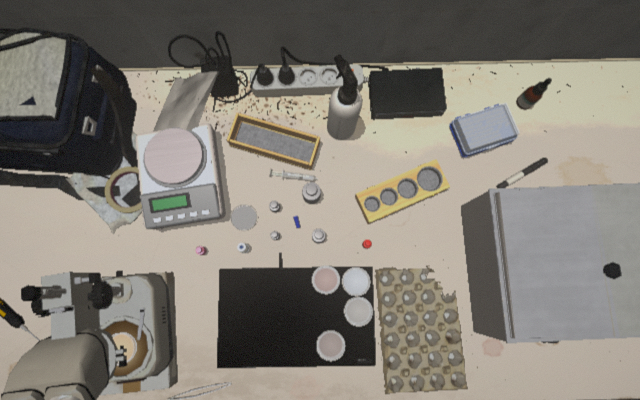

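View pics/scene0.png

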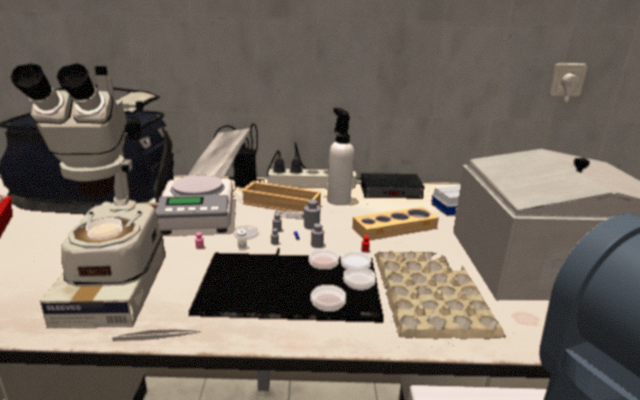

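```bash
cat > h.py <<'E'
import numpy as np, cv2
from bench import sensors, imaging
np.set_printoptions(precision=4,suppress=True)
def ray(c,u,v):
    return c['attitude']@np.array([(u-c['cx'])/c['fx'],(v-c['cy'])/c['fy'],1.])
def onplane(c,u,v,z):
    d=ray(c,u,v); return c['xyz']+d*(z-c['xyz'][2])/d[2]
def two(c1,p1,c2,p2):
    d1=ray(c1,*p1);d2=ray(c2,*p2)
    A=np.c_[d1,-d2]; s=np.linalg.lstsq(A,c2['xyz']-c1['xyz'],rcond=None)[0]
    a=c1['xyz']+d1*s[0]; b=c2['xyz']+d2*s[1]; return (a+b)/2,np.linalg.norm(a-b)
E
python3 - <<'E'
from h import *
t=imaging.get_calibration('top');s=imaging.get_calibration('scene')
a=cv2.imread('pics/top0.png')[165:265,180:460];b=cv2.imread('pics/scene0.png')[180:270,180:460]
r=lambda i:cv2.resize(i,None,fx=2.85,fy=2.85,interpolation=cv2.INTER_CUBIC)
cv2.imwrite('pics/crop0.png',np.vstack([r(a),r(b)]))
for n,p,q in (('bath knob',(612,270),(582,163)),('bath front-left top?',(500,190),(487,160)),('bath lid corner nearleft',(510,340),(523,213))):print(n,two(t,p,s,q))
for n,p in dict(w500=(312,191),w200=(319,236),a=(274,206),b=(275,236),vial=(243,247),pink=(201,250),red=(367,244)).items():print(n,onplane(t,*p,.04))
for p in ((430,178),(406,188),(388,196),(372,204)):print(onplane(t,*p,.03))
E
```

```text
bath knob (array([ 0.4431, -0.1699,  0.2245]), np.float64(0.0011470099526397143))
bath front-left top? (array([ 0.5817, -0.0453,  0.1774]), np.float64(0.030491925502929524))
bath lid corner nearleft (array([ 0.3341, -0.0279,  0.1736]), np.float64(0.01164475620230182))
w500 [0.6202 0.2943 0.04  ]
w200 [0.5275 0.2823 0.04  ]
a [0.5908 0.3722 0.04  ]
b [0.5296 0.3705 0.04  ]
vial [0.509  0.4344 0.04  ]
pink [0.505  0.5179 0.04  ]
red [0.5092 0.1867 0.04  ]
[0.6446 0.0478 0.03  ]
[0.6244 0.0992 0.03  ]
[0.6083 0.1375 0.03  ]
[0.5923 0.1714 0.03  ]
```

View pics/crop0.png

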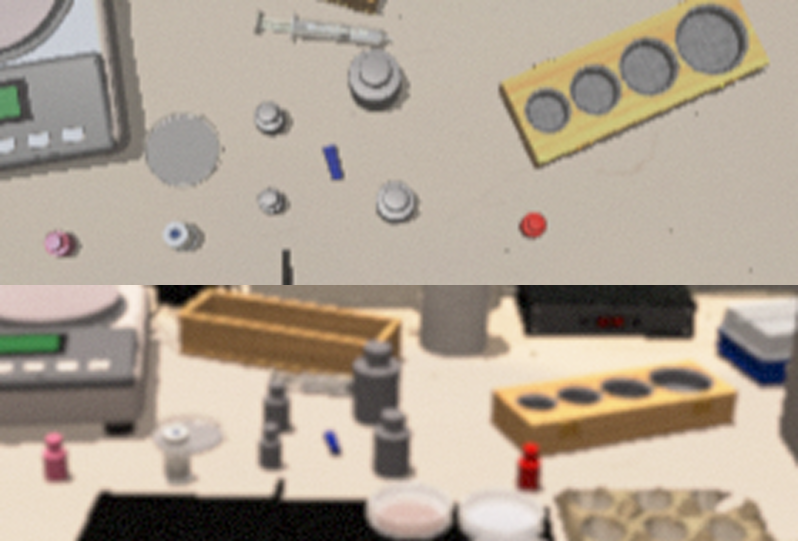

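View pics/wrist0.png

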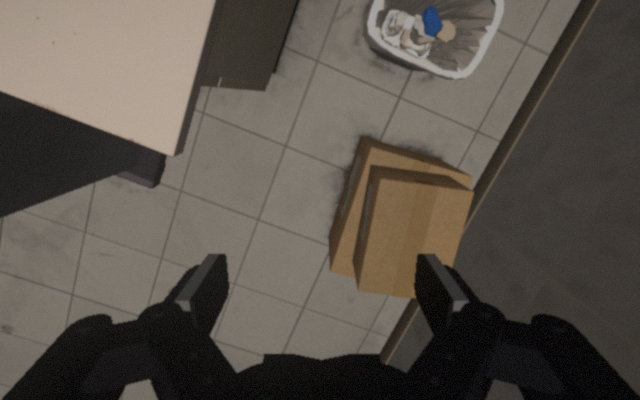

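Candidates (top view): 500 (312,191), 200 (319,236), 100 (274,206) and 50 (275,236) are the steel ones, told apart by size. The vial with its white and blue cap is at (243,247). The pink (201,250) and red (367,244) pieces are the look-alikes to leave. The enlarged crop confirms this. The block's large well is at (430,178) and the small one at (372,204). The wrist view shows only the floor for now. I'll rise and swing over the bath.

arm_command:
  moves:
    - [[0,0,-40],[0,0,0]]
    - [[0,0,-80],[0,0,0]]
    - [[0,0,-120],[0,0,0]]
  claw: 36

```text
time_s: 0.45
eef_pos: [0.2538, -0.625, 0.3521]
eef_rot: [[0.926, 0.376, -0.001], [0.376, -0.926, 0.001], [-0.0, -0.001, -1.0]]
wrist_force: [0.3, 0.2, 0.3]
width: 0.0441
gripper_force: 0.0
```

arm_command:
  moves:
    - [[47.1,-1.6,0],[0,0,-4]]
    - [[93.9,-6.6,0],[0,0,-8]]
    - [[140.3,-14.8,0],[0,0,-12]]
    - [[186.1,-26.2,0],[0,0,-16]]
    - [[230.9,-40.8,0],[0,0,-20]]

```text
time_s: 0.95
eef_pos: [0.4539, -0.4995, 0.3508]
eef_rot: [[0.74, 0.672, -0.0], [0.672, -0.74, 0.0], [-0.0, -0.001, -1.0]]
wrist_force: [0.6, -1.4, -0.2]
width: 0.0361
gripper_force: 0.0
```

arm_command:
  moves:
    - [[47.1,-1.6,0],[0,0,-4]]
    - [[93.9,-6.6,0],[0,0,-8]]
    - [[140.3,-14.8,0],[0,0,-12]]
    - [[186.1,-26.2,0],[0,0,-16]]
    - [[230.9,-40.8,0],[0,0,-20]]

```text
time_s: 1.45
eef_pos: [0.5974, -0.314, 0.3507]
eef_rot: [[0.465, 0.885, -0.001], [0.885, -0.465, 0.0], [-0.0, -0.001, -1.0]]
wrist_force: [0.5, -0.7, -0.4]
width: 0.0359
gripper_force: 0.0
```

arm_command:
  moves:
    - [[47.1,-1.6,0],[0,0,-4]]
    - [[93.9,-6.6,0],[0,0,-8]]
    - [[140.3,-14.8,0],[0,0,-12]]
    - [[186.1,-26.2,0],[0,0,-16]]
    - [[230.9,-40.8,0],[0,0,-20]]

```text
time_s: 1.95
eef_pos: [0.6688, -0.0907, 0.3507]
eef_rot: [[0.135, 0.991, -0.001], [0.991, -0.135, 0.0], [-0.0, -0.001, -1.0]]
wrist_force: [1.5, 0.9, 0.6]
width: 0.0362
gripper_force: 0.0
```

arm_command:
  moves:
    - [[47.1,-1.6,0],[0,0,-4]]
    - [[93.9,-6.6,0],[0,0,-8]]
    - [[140.3,-14.8,0],[0,0,-12]]
    - [[186.1,-26.2,0],[0,0,-16]]
    - [[230.9,-40.8,0],[0,0,-20]]

```text
time_s: 2.45
eef_pos: [0.6596, 0.1435, 0.3507]
eef_rot: [[-0.212, 0.977, -0.001], [0.977, 0.212, -0.0], [-0.0, -0.001, -1.0]]
wrist_force: [0.5, -0.0, -0.7]
width: 0.0359
gripper_force: 0.0
```

arm_command:
  moves:
    - [[29,-17,0],[0,0,-3]]
    - [[58,-33,20],[0,0,-6]]
    - [[87,-50,60],[0,0,-9]]
    - [[116,-67,100],[0,0,-11]]
    - [[116,-67,100],[0,0,-11]]

```text
time_s: 2.95
eef_pos: [0.5635, 0.2437, 0.2462]
eef_rot: [[-0.4, 0.916, -0.01], [0.916, 0.4, -0.003], [0.002, -0.011, -1.0]]
wrist_force: [-0.5, 0.0, -1.6]
width: 0.036
gripper_force: 0.0
```

Run:
```python
from h import *
import pickle
o=sensors.get_obs(); c=imaging.get_calibration('wrist'); im=imaging.grab_frame('wrist')
print(o['time_s'],o['eef_pos'],o['eef_rot'],c['xyz'])
pickle.dump((o,c,im),open('w1.pkl','wb')); cv2.imwrite('pics/w1.png',im[:,:,::-1])
```

```text
2.95 [0.5635 0.2437 0.2462] [[-0.4001  0.9164 -0.0105]
 [ 0.9165  0.4001 -0.0027]
 [ 0.0017 -0.0107 -0.9999]] [0.5343 0.3131 0.3886]
```

View pics/w1.png

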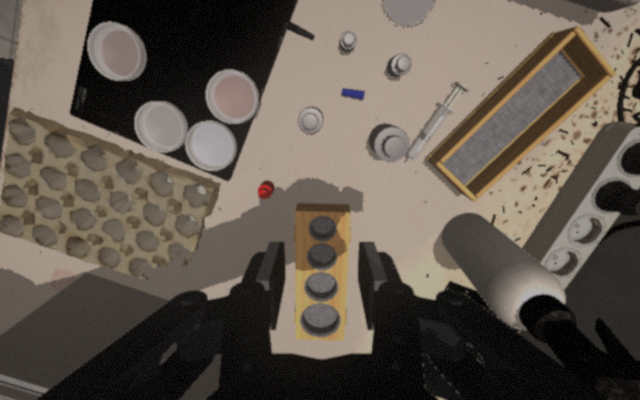

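The wrist view shows 500 at about (390,142), 200 at (311,120), 100 at (399,64), 50 at (347,40), and the wells in a column from (322,318) for the large one to (322,227) for the small one. I'll enlarge it to measure.

Run:
```python
from h import *
import pickle
o=sensors.get_obs(); c=imaging.get_calibration('wrist'); im=imaging.grab_frame('wrist')
print(o['eef_pos'],o['eef_rot'][:,2])
pickle.dump((o,c,im),open('w1.pkl','wb'))
r=lambda i:cv2.resize(i,None,fx=4,fy=4,interpolation=cv2.INTER_CUBIC)
b=im[:,:,::-1]
cv2.imwrite('pics/w1c.png',np.hstack([r(b[25:165,290:430]),r(b[208:348,292:352])]))
# wells: dark grey low-saturation within block's box
hsv=cv2.cvtColor(im,cv2.COLOR_RGB2HSV); m=((hsv[...,1]<70)).astype(np.uint8)*255
sub=np.zeros_like(m); sub[212:338,302:342]=m[212:338,302:342]
for k in cv2.findContours(sub,cv2.RETR_EXTERNAL,cv2.CHAIN_APPROX_NONE)[0]:
    if cv2.contourArea(k)>150: print('well',cv2.fitEllipse(k))
```

```text
[0.5662 0.2426 0.2481] [-0.0064 -0.0022 -1.    ]
well ((318.79345703125, 317.24951171875), (32.67679977416992, 36.71025466918945), 94.5994644165039)
well ((318.7452087402344, 284.01104736328125), (27.99219512939453, 32.1801643371582), 90.68043518066406)
well ((319.31304931640625, 254.00747680664062), (25.53681755065918, 27.80942726135254), 94.0450668334961)
well ((320.005615234375, 225.80967712402344), (23.74347686767578, 26.111553192138672), 93.59412384033203)
```

View pics/w1c.png

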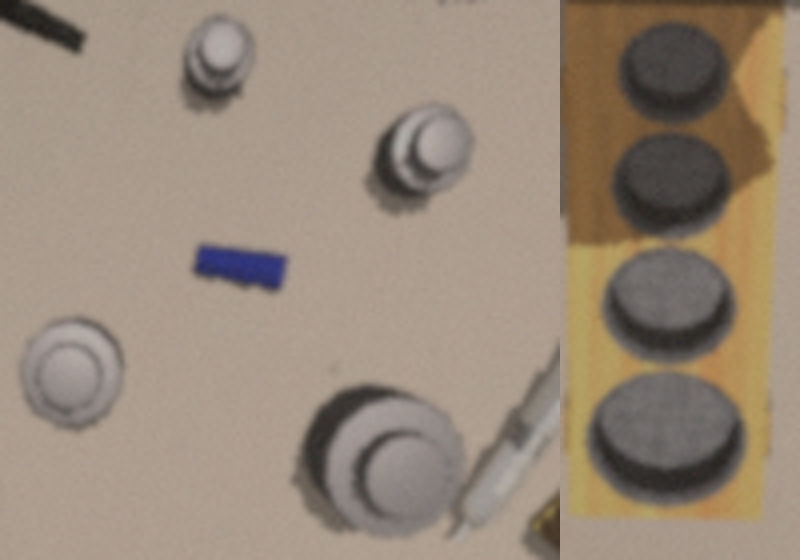

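Run:
```python
from h import *
import pickle
o,c,im=pickle.load(open('w1.pkl','rb'));t=imaging.get_calibration('top')
W={'500':((391.5,144),.063,(311.5,188)),'200':((307,118.75),.048,(318.6,234.5)),'100':((400.75,60.75),.04,(274,204.5)),'50':((345.5,36.25),.033,(275,235.3))}
for n,(p,z,q) in W.items(): print(n,onplane(c,*p,z)[:2],onplane(t,*q,z)[:2])
px=[(318.8,317.2),(318.75,284),(319.3,254),(320,225.8)]
P=np.array([onplane(c,*p,.03)[:2] for p in px]); X=np.array([-61,-10,33,71.])/1000
top=np.array([onplane(t,*p,.03)[:2] for p in ((180+711/2.85,165+39/2.85),(180+648/2.85,165+67/2.85),(180+595/2.85,165+90/2.85),(180+548/2.85,165+110/2.85))])
for Q in (P,top):
    A=np.c_[X,np.ones(4)]; k,r,*_=np.linalg.lstsq(A,Q,rcond=None); print(k[0],np.linalg.norm(k[0]),k[1],np.degrees(np.arctan2(k[0][1],k[0][0])))
    print(Q);d=k[0]/np.linalg.norm(k[0]); print('fit',Q.mean(0)+np.outer(X-X.mean(),d))
```

```text
500 [0.6183 0.297 ] [0.6213 0.2952]
200 [0.5296 0.2847] [0.5296 0.2831]
100 [0.5943 0.3744] [0.5939 0.3722]
50 [0.5337 0.3739] [0.5318 0.3711]
[-0.3839  0.9193] 0.9962917242496965 [0.6195 0.1075] 112.66707135412102
[[0.6431 0.0515]
 [0.623  0.0981]
 [0.6067 0.1377]
 [0.5924 0.1729]]
fit [[0.643  0.0512]
 [0.6234 0.0982]
 [0.6068 0.1379]
 [0.5921 0.173 ]]
[-0.3796  0.9227] 0.9976931908518661 [0.6198 0.1054] 112.36406521883085
[[0.6432 0.049 ]
 [0.6233 0.0964]
 [0.6071 0.1359]
 [0.5931 0.1708]]
fit [[0.643  0.049 ]
 [0.6236 0.0961]
 [0.6072 0.1359]
 [0.5928 0.171 ]]
```

```bash
cat >> h.py <<'E'
from scipy.spatial.transform import Rotation as Rn
a=np.radians(22.5); RT=np.array([[-np.sin(a),np.cos(a),0],[np.cos(a),np.sin(a),0],[0,0,-1]])
def go(*targets):
    o=sensors.get_obs(); R=np.array(o['eef_rot']); p=np.array(o['eef_pos'])
    print('t',o['time_s'],'p',p,'z',R[:,2],'w',o['width'],'F',o['wrist_force'],o['gripper_force'])
    for t in targets: print(t,(R.T@(np.array(t)-p)*1000).round(1), np.degrees(Rn.from_matrix(R.T@RT).as_rotvec()).round(2))
E
python3 -c "
from h import *
go([.6198,.2961,.103],[.6198,.2961,.2])"
```

```text
t 3.05 p [0.5689 0.2415 0.2501] z [-0.0023 -0.0013 -1.    ] w 0.03619304619153642 F [0.2563 0.0978 1.1284] 0.0
[0.6198, 0.2961, 0.103] [ 30.1  68.7 146.9] [-0.15  0.02  0.72]
[0.6198, 0.2961, 0.2] [30.1 68.4 49.9] [-0.15  0.02  0.72]
```

arm_command:
  moves:
    - [[10,22,30],[0,0,0.7]]
    - [[20,45,70],[0,0,0.7]]
    - [[30,68,110],[0,0,0.7]]
    - [[30,68,147],[0,0,0.7]]
    - [[30,68,147],[0,0,0.7]]
  claw: 44

```text
time_s: 3.55
eef_pos: [0.6201, 0.2924, 0.0993]
eef_rot: [[-0.379, 0.925, -0.007], [0.925, 0.379, -0.005], [-0.002, -0.009, -1.0]]
wrist_force: [-0.2, -0.9, -0.1]
width: 0.0439
gripper_force: 0.0
```

arm_command:
  moves:
    - [[0,0,0],[0,0,0]]
    - [[0,0,0],[0,0,0]]

```text
time_s: 3.75
eef_pos: [0.623, 0.2957, 0.1076]
eef_rot: [[-0.38, 0.925, 0.005], [0.925, 0.38, 0.002], [0.0, 0.005, -1.0]]
wrist_force: [0.8, 1.0, 0.5]
width: 0.0439
gripper_force: 0.0
```

Run:
```python
from h import *
go([.6198,.2961,.049])
im=imaging.grab_frame('wrist');cv2.imwrite('pics/w2.png',im[150:400,140:500,::-1])
```

```text
t 3.75 p [0.623  0.2957 0.1076] z [ 0.0049  0.002  -1.    ] w 0.04390290461258277 F [0.7763 1.0002 0.5437] 0.0
[0.6198, 0.2961, 0.049] [ 1.6 -3.1 58.6] [ 0.3  -0.   -0.19]
```

View pics/w2.png

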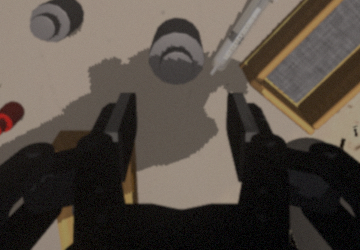

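The arm swings a few mm after fast moves, so I'll let it settle and then check the knob's position from close up.

arm_command:
  moves:
    - [[0,0,0],[0,0,0]]
    - [[0,0,0],[0,0,0]]
    - [[0,0,0],[0,0,0]]
    - [[0,0,0],[0,0,0]]

```text
time_s: 4.2
eef_pos: [0.6208, 0.2955, 0.1047]
eef_rot: [[-0.381, 0.925, 0.0], [0.925, 0.381, -0.0], [-0.0, 0.0, -1.0]]
wrist_force: [0.2, 0.2, -0.5]
width: 0.0439
gripper_force: 0.0
```

Run:
```python
from h import *
go([.6198,.2961,.049])
c=imaging.get_calibration('wrist');im=imaging.grab_frame('wrist')
k=im[160:250,270:370];cv2.imwrite('pics/w3.png',cv2.resize(k[:,:,::-1],None,fx=5,fy=5,interpolation=cv2.INTER_CUBIC))
def proj(P): q=c['attitude'].T@(np.array(P)-c['xyz']); return q[0]/q[2]*c['fx']+c['cx'],q[1]/q[2]*c['fy']+c['cy']
e=sensors.get_obs()['eef_pos']
for z in (.063,.047): print(z,proj([e[0],e[1],z]),proj([.6198,.2961,z]))
import pickle;pickle.dump(c,open('c3.pkl','wb'))
```

```text
t 4.2 p [0.6208 0.2955 0.1047] z [ 0.0005 -0.     -1.    ] w 0.043916499274929625 F [ 0.1739  0.1594 -0.5316] 0.0
[0.6198, 0.2961, 0.049] [ 1.  -0.7 55.7] [ 0.03  0.01 -0.1 ]
0.063 (np.float64(321.97015485013117), np.float64(224.09577857013272)) (np.float64(320.89298853314125), np.float64(222.67388210636875))
0.047 (np.float64(321.9248060866764), np.float64(214.92623548122856)) (np.float64(320.9247919586053), np.float64(213.59415983114656))
```

View pics/w3.png

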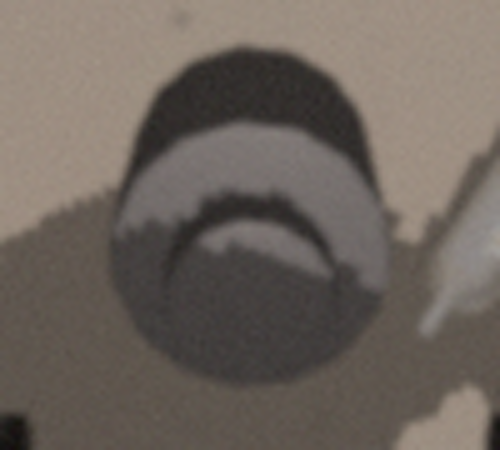

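arm_command:
  moves:
    - [[2.5,-1.2,12],[0,0,0]]
    - [[2.5,-1.2,25],[0,0,0]]
    - [[2.5,-1.2,38],[0,0,0]]
    - [[2.5,-1.2,48],[0,0,0]]
    - [[2.5,-1.2,54],[0,0,0]]

```text
time_s: 4.75
eef_pos: [0.618, 0.2968, 0.0482]
eef_rot: [[-0.381, 0.924, -0.002], [0.924, 0.381, -0.001], [-0.0, -0.002, -1.0]]
wrist_force: [-0.9, 0.1, 0.7]
width: 0.0439
gripper_force: 0.0
```

arm_command:
  moves:
    - [[0,0,0],[0,0,0]]
    - [[0,0,0],[0,0,0]]
    - [[0,0,0],[0,0,0]]
    - [[0,0,0],[0,0,0]]
    - [[0,0,0],[0,0,0]]

```text
time_s: 5.25
eef_pos: [0.619, 0.2975, 0.0508]
eef_rot: [[-0.381, 0.925, 0.001], [0.925, 0.381, 0.0], [-0.0, 0.001, -1.0]]
wrist_force: [-0.5, 0.1, -0.1]
width: 0.0439
gripper_force: 0.0
```

arm_command:
  moves:
    - [[0,0,0],[0,0,0]]
    - [[0,0,0],[0,0,0]]
    - [[0,0,0],[0,0,0]]
    - [[0,0,0],[0,0,0]]
    - [[0,0,0],[0,0,0]]
  claw: 10
  force: 45

```text
time_s: 5.75
eef_pos: [0.6192, 0.2975, 0.0507]
eef_rot: [[-0.381, 0.925, 0.001], [0.925, 0.381, 0.0], [-0.0, 0.001, -1.0]]
wrist_force: [0.4, -0.3, 2.7]
width: 0.0194
gripper_force: 43.9
```

arm_command:
  moves:
    - [[0,0,-1],[0,0,0]]
    - [[0,0,-3],[0,0,0]]
    - [[0,0,-6],[0,0,0]]
    - [[0,0,-6],[0,0,0]]
    - [[0,0,-6],[0,0,0]]

```text
time_s: 6.25
eef_pos: [0.6184, 0.2971, 0.0559]
eef_rot: [[-0.381, 0.925, -0.001], [0.925, 0.381, -0.0], [-0.0, -0.001, -1.0]]
wrist_force: [0.0, 1.0, -4.8]
width: 0.02
gripper_force: 44.1
```

Run:
```python
from h import *
im=imaging.grab_frame('wrist');s=imaging.grab_frame('scene')
r=lambda i,f:cv2.resize(i[:,:,::-1],None,fx=f,fy=f,interpolation=cv2.INTER_CUBIC)
cv2.imwrite('pics/w4.png',np.hstack([r(im[170:300,250:390],3.5),r(s[165:295,270:350],3.5)]))
```

```text
(no output)
```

View pics/w4.png

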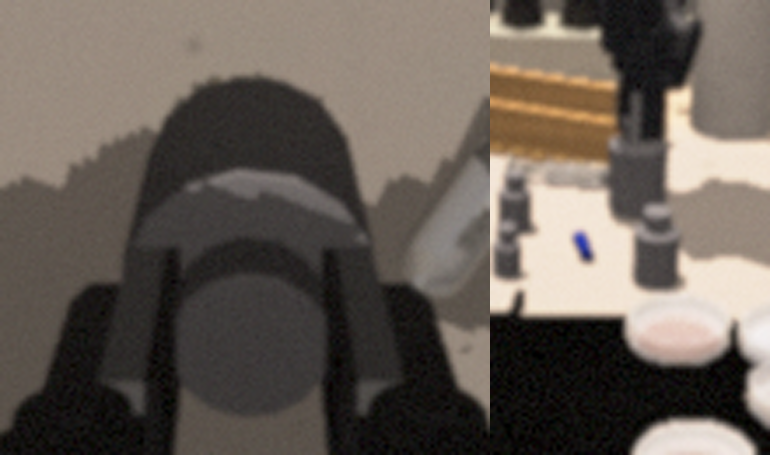

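The weight is held squarely by its knob (knob at crop (250,345), between both pads) and clear of the table. I'll carry it to the large well.

arm_command:
  moves:
    - [[0,0,-8],[0,0,0]]
    - [[0,0,-24],[0,0,0]]
    - [[0,0,-42],[0,0,0]]
    - [[-6,-2,-60],[0,0,0]]
    - [[-20,-6,-74],[0,0,0]]

```text
time_s: 6.85
eef_pos: [0.6209, 0.2784, 0.1337]
eef_rot: [[-0.384, 0.923, 0.003], [0.923, 0.384, 0.003], [0.002, 0.004, -1.0]]
wrist_force: [-0.8, 0.5, -3.7]
width: 0.02
gripper_force: 44.3
```

arm_command:
  moves:
    - [[-22,-7,0],[0,0,0]]
    - [[-48,-14,0],[0,0,0]]
    - [[-76,-23,0],[0,0,0]]
    - [[-104,-31,0],[0,0,0]]
    - [[-132,-40,0],[0,0,0]]

```text
time_s: 7.35
eef_pos: [0.6345, 0.1362, 0.1315]
eef_rot: [[-0.38, 0.925, 0.001], [0.925, 0.38, -0.001], [-0.002, 0.001, -1.0]]
wrist_force: [-0.2, -0.1, -4.4]
width: 0.0197
gripper_force: 44.5
```

arm_command:
  moves:
    - [[-28,-8,0],[0,0,0]]
    - [[-50,-15,0],[0,0,0]]
    - [[-68,-20,0],[0,0,0]]
    - [[-80,-24,0],[0,0,0]]
    - [[-85,-26,0],[0,0,0]]

```text
time_s: 7.85
eef_pos: [0.6427, 0.0487, 0.1307]
eef_rot: [[-0.379, 0.925, 0.0], [0.925, 0.379, -0.001], [-0.001, 0.0, -1.0]]
wrist_force: [-0.1, -0.7, -5.4]
width: 0.0197
gripper_force: 44.5
```

arm_command:
  moves:
    - [[0,0,0],[0,0,0]]
    - [[0,0,0],[0,0,0]]
    - [[0,0,0],[0,0,0]]
    - [[0,0,0],[0,0,0]]
    - [[0,0,0],[0,0,0]]

```text
time_s: 8.35
eef_pos: [0.6424, 0.0516, 0.1303]
eef_rot: [[-0.382, 0.924, -0.0], [0.924, 0.382, 0.0], [0.0, 0.0, -1.0]]
wrist_force: [-0.0, -0.9, -4.9]
width: 0.0199
gripper_force: 44.5
```

Run:
```python
from h import *
go([.643,.0507,.12],[.643,.0507,.068])
im=imaging.grab_frame('wrist');t=imaging.grab_frame('top')
cv2.imwrite('pics/w5.png',im[:,:,::-1])
```

```text
t 8.35 p [0.6424 0.0516 0.1303] z [-0.      0.0002 -1.    ] w 0.01985369926709044 F [-0.0487 -0.9232 -4.9077] 44.48924124240875
[0.643, 0.0507, 0.12] [-1.1  0.2 10.3] [ 0.   -0.01 -0.02]
[0.643, 0.0507, 0.068] [-1.1  0.2 62.3] [ 0.   -0.01 -0.02]
```

View pics/w5.png

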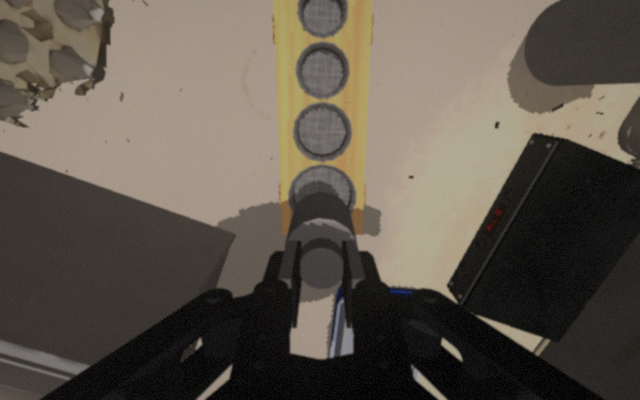

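Run:
```python
from h import *
c=imaging.get_calibration('wrist')
d=np.array([-.382,.924])
for p,x in (((322.2,131.5),-.010),((322,71),.033),((323,14),.071)):
    q=onplane(c,*p,.03)[:2]; print(q,'->500:',q+d*(-.061-x))
```

```text
[0.6233 0.0978] ->500: [0.6428 0.0506]
[0.6071 0.1366] ->500: [0.643  0.0498]
[0.594 0.17 ] ->500: [0.6444 0.048 ]
```

The weight hangs in line with the wells ((322,131), (322,71), (322,14)), and the extrapolated large well agrees with the target within 1 mm, so I'll lower it.

arm_command:
  moves:
    - [[-1,0,12],[0,0,0]]
    - [[-1,0,26],[0,0,0]]
    - [[-1,0,40],[0,0,0]]
    - [[-1,0,52],[0,0,0]]
    - [[-1,0,58],[0,0,0]]

```text
time_s: 8.95
eef_pos: [0.6416, 0.0496, 0.0699]
eef_rot: [[-0.381, 0.924, -0.003], [0.924, 0.381, -0.0], [0.001, -0.003, -1.0]]
wrist_force: [-1.5, 0.8, -4.8]
width: 0.0195
gripper_force: 44.4
```

arm_command:
  moves:
    - [[0,0,1],[0,0,0]]
    - [[0,0,2],[0,0,0]]
    - [[0,0,3],[0,0,0]]
    - [[0,0,4],[0,0,0]]
    - [[0,0,5],[0,0,0]]

```text
time_s: 9.45
eef_pos: [0.6432, 0.0499, 0.0678]
eef_rot: [[-0.381, 0.925, 0.001], [0.925, 0.381, -0.0], [-0.0, 0.001, -1.0]]
wrist_force: [-0.9, -0.0, -4.8]
width: 0.0195
gripper_force: 44.4
```

arm_command:
  moves:
    - [[0,0,0],[0,0,0]]
    - [[0,0,0.5],[0,0,0]]
    - [[0,0,1],[0,0,0]]
    - [[0,0,1],[0,0,0]]

```text
time_s: 9.85
eef_pos: [0.6428, 0.0498, 0.0663]
eef_rot: [[-0.381, 0.925, -0.0], [0.925, 0.381, -0.0], [-0.0, -0.0, -1.0]]
wrist_force: [0.2, -0.7, -4.7]
width: 0.0195
gripper_force: 44.4
```

Not down yet (the load is still about -4.8 N), so I'll continue in small steps.

arm_command:
  moves:
    - [[0,0,0.4],[0,0,0]]
    - [[0,0,0.8],[0,0,0]]
    - [[0,0,1.2],[0,0,0]]
    - [[0,0,1.2],[0,0,0]]

```text
time_s: 10.25
eef_pos: [0.6428, 0.0499, 0.065]
eef_rot: [[-0.381, 0.925, -0.0], [0.925, 0.381, -0.0], [-0.0, -0.0, -1.0]]
wrist_force: [0.1, -0.3, -4.6]
width: 0.0195
gripper_force: 44.4
```

arm_command:
  moves:
    - [[0,0,0.4],[0,0,0]]
    - [[0,0,0.8],[0,0,0]]
    - [[0,0,0.8],[0,0,0]]
    - [[0,0,0.8],[0,0,0]]

```text
time_s: 10.65
eef_pos: [0.643, 0.0499, 0.0648]
eef_rot: [[-0.381, 0.924, 0.0], [0.924, 0.381, -0.0], [-0.0, 0.0, -1.0]]
wrist_force: [-1.9, 0.0, -0.7]
width: 0.0195
gripper_force: 44.8
```

Contact at the expected height. I'll release, rise and go to hover over the 200.

arm_command:
  moves:
    - [[0,0,0],[0,0,0]]
    - [[0,0,0],[0,0,0]]
    - [[0,0,0],[0,0,0]]
  claw: 36

```text
time_s: 10.95
eef_pos: [0.6435, 0.0501, 0.0648]
eef_rot: [[-0.381, 0.925, 0.001], [0.925, 0.381, 0.0], [-0.0, 0.001, -1.0]]
wrist_force: [0.3, 0.2, -0.3]
width: 0.0358
gripper_force: 0.0
```

arm_command:
  moves:
    - [[0,0,-8],[0,0,0]]
    - [[0,0,-22],[0,0,0]]
    - [[0,0,-38],[0,0,0]]
    - [[10,0,-52],[0,0,0]]
    - [[30,-2,-60],[0,0,0]]

```text
time_s: 11.45
eef_pos: [0.6308, 0.0766, 0.1268]
eef_rot: [[-0.378, 0.926, 0.004], [0.926, 0.378, -0.0], [-0.001, 0.003, -1.0]]
wrist_force: [-0.6, 0.5, -0.4]
width: 0.036
gripper_force: 0.0
```

arm_command:
  moves:
    - [[30,-2,0],[0,0,0]]
    - [[65,-4,0],[0,0,0]]
    - [[100,-6,0],[0,0,0]]
    - [[135,-8,0],[0,0,0]]
    - [[168,-10,0],[0,0,0]]

```text
time_s: 11.95
eef_pos: [0.5539, 0.2317, 0.1251]
eef_rot: [[-0.384, 0.923, 0.0], [0.923, 0.384, 0.001], [0.001, 0.0, -1.0]]
wrist_force: [-0.2, 0.0, -0.3]
width: 0.036
gripper_force: 0.0
```

arm_command:
  moves:
    - [[26,-1,6],[0,0,0]]
    - [[45,-2,14],[0,0,0]]
    - [[57,-3,23],[0,0,0]]
    - [[62,-3,32],[0,0,0]]
    - [[62,-3,37],[0,0,0]]

```text
time_s: 12.45
eef_pos: [0.529, 0.2848, 0.0864]
eef_rot: [[-0.382, 0.924, -0.001], [0.924, 0.382, -0.001], [-0.0, -0.001, -1.0]]
wrist_force: [0.6, -0.7, 0.3]
width: 0.0363
gripper_force: 0.0
```

arm_command:
  moves:
    - [[0,0,0],[0,0,0]]
    - [[0,0,0],[0,0,0]]
    - [[0,0,0],[0,0,0]]
    - [[0,0,0],[0,0,0]]
    - [[0,0,0],[0,0,0]]

```text
time_s: 12.95
eef_pos: [0.5303, 0.2843, 0.0876]
eef_rot: [[-0.381, 0.925, 0.001], [0.925, 0.381, 0.0], [-0.0, 0.001, -1.0]]
wrist_force: [0.4, -0.5, -0.3]
width: 0.0361
gripper_force: 0.0
```

```bash
cat >> h.py <<'E'
def shoulder(zs,dia,name):
    """disc of body top seen near the TCP: compare with the predicted pixel"""
    e=sensors.get_obs()['eef_pos'];c=imaging.get_calibration('wrist');im=imaging.grab_frame('wrist')
    q=c['attitude'].T@(np.array([e[0],e[1],zs])-c['xyz']); u=q[0]/q[2]*c['fx']+c['cx'];v=q[1]/q[2]*c['fy']+c['cy']
    s=c['fx']/q[2]; print('pred',u,v,'px/mm',s/1000,'dia px',dia*s/1000)
    u0,v0=int(u)-40,int(v)-45
    k=cv2.resize(im[v0:v0+80,u0:u0+80,::-1],None,fx=6,fy=6,interpolation=cv2.INTER_CUBIC)
    cv2.drawMarker(k,(int((u-u0+.5)*6),int((v-v0+.5)*6)),(0,0,255),0,20)
    cv2.circle(k,(int((u-u0+.5)*6),int((v-v0+.5)*6)),int(dia*s/1000*3),(0,255,0),1)
    cv2.imwrite(name,k)
E
python3 - <<'E'
from h import *
go([.5296,.2847,.038])
shoulder(.035,28,'pics/s200.png')
E
```

```text
t 12.95 p [0.5303 0.2843 0.0876] z [ 0.0006  0.0001 -1.    ] w 0.036067534382105366 F [ 0.3872 -0.4752 -0.2752] 0.0
[0.5296, 0.2847, 0.038] [ 0.6 -0.5 49.6] [ 0.03  0.01 -0.13]
pred 322.0354478153621 217.77722847365195 px/mm 1.537914690057147 dia px 43.06161132160012
```

View pics/s200.png

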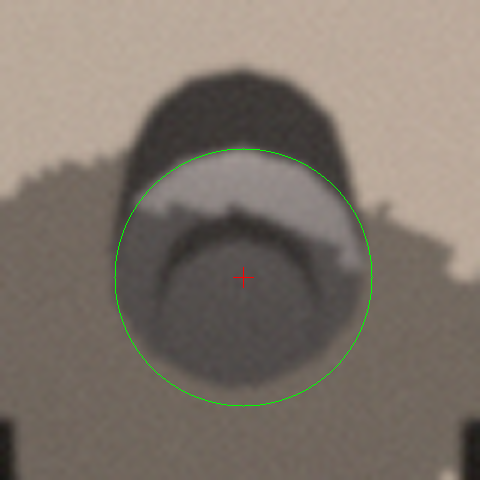

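The 200's disc is within about 1 mm of the prediction (disc centre (238,267), prediction (243,277)), so I'll grasp it.

arm_command:
  moves:
    - [[1,-0.5,11],[0,0,0]]
    - [[1,-0.5,23],[0,0,0]]
    - [[1,-0.5,35],[0,0,0]]
    - [[1,-0.5,44],[0,0,0]]
    - [[1,-0.5,49],[0,0,0]]

```text
time_s: 13.5
eef_pos: [0.5284, 0.2848, 0.0366]
eef_rot: [[-0.381, 0.924, -0.002], [0.924, 0.381, -0.001], [-0.0, -0.002, -1.0]]
wrist_force: [-0.5, -0.5, -0.6]
width: 0.0355
gripper_force: 0.0
```

arm_command:
  moves:
    - [[0,0,0],[0,0,0]]
    - [[0,0,0],[0,0,0]]
    - [[0,0,0],[0,0,0]]
    - [[0,0,0],[0,0,0]]
    - [[0,0,0],[0,0,0]]

```text
time_s: 14.0
eef_pos: [0.5293, 0.2854, 0.0387]
eef_rot: [[-0.381, 0.925, 0.001], [0.925, 0.381, 0.0], [-0.0, 0.001, -1.0]]
wrist_force: [-0.2, 0.3, -0.3]
width: 0.0359
gripper_force: 0.0
```

arm_command:
  moves:
    - [[0,0,0],[0,0,0]]
    - [[0,0,0],[0,0,0]]
    - [[0,0,0],[0,0,0]]
    - [[0,0,0],[0,0,0]]
    - [[0,0,0],[0,0,0]]
  claw: 6
  force: 40

```text
time_s: 14.5
eef_pos: [0.5293, 0.2854, 0.0386]
eef_rot: [[-0.381, 0.925, 0.001], [0.925, 0.381, 0.0], [-0.0, 0.001, -1.0]]
wrist_force: [-0.1, -0.5, 4.0]
width: 0.0145
gripper_force: 39.0
```

arm_command:
  moves:
    - [[0,0,-1],[0,0,0]]
    - [[0,0,-3],[0,0,0]]
    - [[0,0,-6],[0,0,0]]
    - [[0,0,-6],[0,0,0]]
    - [[0,0,-6],[0,0,0]]

```text
time_s: 15.0
eef_pos: [0.529, 0.2852, 0.0443]
eef_rot: [[-0.381, 0.925, -0.0], [0.925, 0.381, -0.0], [-0.0, -0.0, -1.0]]
wrist_force: [-0.4, 0.6, -2.1]
width: 0.0143
gripper_force: 39.0
```

arm_command:
  moves:
    - [[0,0,-8],[0,0,0]]
    - [[0,0,-24],[0,0,0]]
    - [[0,0,-42],[0,0,0]]
    - [[-6,1,-60],[0,0,0]]
    - [[-20,2,-70],[0,0,0]]

```text
time_s: 15.5
eef_pos: [0.5388, 0.2699, 0.1176]
eef_rot: [[-0.384, 0.923, 0.003], [0.923, 0.384, 0.003], [0.002, 0.004, -1.0]]
wrist_force: [1.3, 0.8, -1.9]
width: 0.0143
gripper_force: 39.1
```

arm_command:
  moves:
    - [[-22,2,0],[0,0,0]]
    - [[-46,4,0],[0,0,0]]
    - [[-72,6,0],[0,0,0]]
    - [[-98,8,0],[0,0,0]]
    - [[-124,10,0],[0,0,0]]

```text
time_s: 16.0
eef_pos: [0.5958, 0.156, 0.1159]
eef_rot: [[-0.381, 0.924, 0.002], [0.924, 0.381, 0.0], [-0.0, 0.002, -1.0]]
wrist_force: [0.1, -0.9, -2.4]
width: 0.0146
gripper_force: 39.1
```

arm_command:
  moves:
    - [[-24,2,0],[0,0,0]]
    - [[-42,3,0],[0,0,0]]
    - [[-56,4,0],[0,0,0]]
    - [[-63,4,0],[0,0,0]]
    - [[-65.5,4,0],[0,0,0]]

```text
time_s: 16.5
eef_pos: [0.6238, 0.0975, 0.1145]
eef_rot: [[-0.381, 0.925, 0.0], [0.925, 0.381, 0.0], [0.0, 0.0, -1.0]]
wrist_force: [0.7, 0.4, -1.8]
width: 0.0146
gripper_force: 39.1
```

arm_command:
  moves:
    - [[0,0,0],[0,0,0]]
    - [[0,0,0],[0,0,0]]
    - [[0,0,0],[0,0,0]]
    - [[0,0,0],[0,0,0]]
    - [[0,0,0],[0,0,0]]

```text
time_s: 17.0
eef_pos: [0.6236, 0.0981, 0.1143]
eef_rot: [[-0.382, 0.924, 0.0], [0.924, 0.382, 0.0], [0.0, 0.0, -1.0]]
wrist_force: [0.5, -0.7, -1.6]
width: 0.0141
gripper_force: 39.1
```

Run:
```python
from h import *
go([.6235,.0975,.0546])
```

```text
t 17.0 p [0.6236 0.0981 0.1143] z [ 0.0001  0.     -1.    ] w 0.014084205783689751 F [ 0.4541 -0.6804 -1.5631] 39.113529324531555
[0.6235, 0.0975, 0.0546] [-0.5 -0.3 59.7] [ 0.   -0.   -0.06]
```

arm_command:
  moves:
    - [[-0.5,0,12],[0,0,0]]
    - [[-0.5,0,26],[0,0,0]]
    - [[-0.5,0,40],[0,0,0]]
    - [[-0.5,0,50],[0,0,0]]
    - [[-0.5,0,56],[0,0,0]]

```text
time_s: 17.5
eef_pos: [0.623, 0.097, 0.0563]
eef_rot: [[-0.381, 0.924, -0.003], [0.924, 0.381, -0.0], [0.001, -0.002, -1.0]]
wrist_force: [-0.2, 0.5, -2.7]
width: 0.0146
gripper_force: 39.1
```

arm_command:
  moves:
    - [[0,0,1],[0,0,0]]
    - [[0,0,2],[0,0,0]]
    - [[0,0,3],[0,0,0]]
    - [[0,0,4],[0,0,0]]
    - [[0,0,4],[0,0,0]]

```text
time_s: 18.0
eef_pos: [0.624, 0.0972, 0.0546]
eef_rot: [[-0.381, 0.925, 0.001], [0.925, 0.381, -0.0], [-0.0, 0.001, -1.0]]
wrist_force: [0.6, 0.4, -2.9]
width: 0.0146
gripper_force: 39.1
```

arm_command:
  moves:
    - [[0,0,0.3],[0,0,0]]
    - [[0,0,0.6],[0,0,0]]
    - [[0,0,0.9],[0,0,0]]
    - [[0,0,1.2],[0,0,0]]
    - [[0,0,1.2],[0,0,0]]

```text
time_s: 18.5
eef_pos: [0.6239, 0.0972, 0.053]
eef_rot: [[-0.381, 0.925, -0.0], [0.925, 0.381, -0.0], [-0.0, -0.0, -1.0]]
wrist_force: [1.0, 0.1, -1.0]
width: 0.0142
gripper_force: 39.1
```

arm_command:
  moves:
    - [[0,0,0.4],[0,0,0]]
    - [[0,0,0.7],[0,0,0]]
    - [[0,0,0.7],[0,0,0]]
    - [[0,0,0.7],[0,0,0]]

```text
time_s: 18.9
eef_pos: [0.624, 0.0972, 0.0527]
eef_rot: [[-0.381, 0.925, 0.0], [0.925, 0.381, -0.0], [-0.0, 0.0, -1.0]]
wrist_force: [-0.7, 0.7, 0.7]
width: 0.0146
gripper_force: 39.4
```

arm_command:
  moves:
    - [[0,0,0],[0,0,0]]
    - [[0,0,0],[0,0,0]]
    - [[0,0,0],[0,0,0]]
  claw: 32

```text
time_s: 19.2
eef_pos: [0.6241, 0.0973, 0.0525]
eef_rot: [[-0.381, 0.925, 0.0], [0.925, 0.381, 0.0], [-0.0, 0.0, -1.0]]
wrist_force: [0.4, 1.3, -0.3]
width: 0.0315
gripper_force: 0.0
```

arm_command:
  moves:
    - [[0,0,-8],[0,0,0]]
    - [[0,0,-22],[0,0,0]]
    - [[0,0,-38],[0,0,0]]
    - [[10,3,-52],[0,0,0]]
    - [[30,9,-60],[0,0,0]]

```text
time_s: 19.7
eef_pos: [0.6221, 0.1279, 0.1149]
eef_rot: [[-0.378, 0.926, 0.003], [0.926, 0.378, -0.0], [-0.002, 0.003, -1.0]]
wrist_force: [0.4, -0.1, 0.6]
width: 0.0318
gripper_force: 0.0
```

arm_command:
  moves:
    - [[32,9,0],[0,0,0]]
    - [[67,19,0],[0,0,0]]
    - [[102,30,0],[0,0,0]]
    - [[137,40,0],[0,0,0]]
    - [[172,50,0],[0,0,0]]

```text
time_s: 20.2
eef_pos: [0.6, 0.3105, 0.1132]
eef_rot: [[-0.383, 0.924, 0.0], [0.924, 0.383, 0.001], [0.001, 0.001, -1.0]]
wrist_force: [0.6, 0.2, 0.2]
width: 0.0318
gripper_force: 0.0
```

arm_command:
  moves:
    - [[28,8,4],[0,0,0]]
    - [[48,14,10],[0,0,0]]
    - [[61,18,17],[0,0,0]]
    - [[66,19,24],[0,0,0]]
    - [[66,19,28],[0,0,0]]

```text
time_s: 20.7
eef_pos: [0.593, 0.3753, 0.0835]
eef_rot: [[-0.382, 0.924, -0.001], [0.924, 0.382, -0.001], [-0.0, -0.001, -1.0]]
wrist_force: [-0.4, -0.8, -0.3]
width: 0.0316
gripper_force: 0.0
```

arm_command:
  moves:
    - [[0,0,0],[0,0,0]]
    - [[0,0,0],[0,0,0]]
    - [[0,0,0],[0,0,0]]
    - [[0,0,0],[0,0,0]]
    - [[0,0,0],[0,0,0]]

```text
time_s: 21.2
eef_pos: [0.5942, 0.3744, 0.0848]
eef_rot: [[-0.381, 0.925, 0.001], [0.925, 0.381, 0.0], [-0.0, 0.0, -1.0]]
wrist_force: [-0.1, -0.3, -0.2]
width: 0.0321
gripper_force: 0.0
```

Run:
```python
from h import *
go([.5943,.3747,.031])
shoulder(.028,22,'pics/s100.png')
```

```text
t 21.2 p [0.5942 0.3744 0.0848] z [ 0.0005  0.0001 -1.    ] w 0.03213869673831564 F [-0.0787 -0.2984 -0.2352] 0.0
[0.5943, 0.3747, 0.031] [ 0.2  0.2 53.8] [ 0.03  0.01 -0.13]
pred 322.00522690349635 215.4804468913506 px/mm 1.5091655435017377 dia px 33.20164195703823
```

View pics/s100.png

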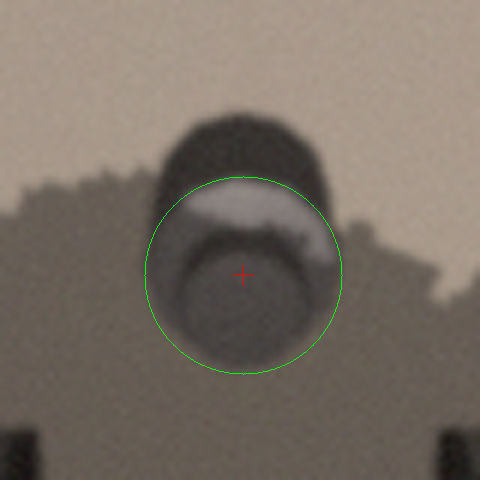

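The 100's disc (242,271) matches the prediction (243,275), so I'll grasp it.

arm_command:
  moves:
    - [[0.4,0,12],[0,0,0]]
    - [[0.4,0,25],[0,0,0]]
    - [[0.4,0,38],[0,0,0]]
    - [[0.4,0,48],[0,0,0]]
    - [[0.4,0,53],[0,0,0]]

```text
time_s: 21.75
eef_pos: [0.5929, 0.3745, 0.0292]
eef_rot: [[-0.381, 0.924, -0.002], [0.924, 0.381, -0.002], [-0.001, -0.003, -1.0]]
wrist_force: [-0.1, 0.4, -0.3]
width: 0.0321
gripper_force: 0.0
```

arm_command:
  moves:
    - [[0,0,0],[0,0,0]]
    - [[0,0,0],[0,0,0]]
    - [[0,0,0],[0,0,0]]
    - [[0,0,0],[0,0,0]]
    - [[0,0,0],[0,0,0]]

```text
time_s: 22.25
eef_pos: [0.594, 0.3752, 0.0319]
eef_rot: [[-0.381, 0.925, 0.001], [0.925, 0.381, 0.0], [-0.0, 0.001, -1.0]]
wrist_force: [0.9, 0.2, 0.8]
width: 0.0321
gripper_force: 0.0
```

arm_command:
  moves:
    - [[0,0,0],[0,0,0]]
    - [[0,0,0],[0,0,0]]
    - [[0,0,0],[0,0,0]]
    - [[0,0,0],[0,0,0]]
    - [[0,0,0],[0,0,0]]
  claw: 4
  force: 35

```text
time_s: 22.75
eef_pos: [0.5939, 0.3752, 0.0317]
eef_rot: [[-0.381, 0.925, 0.0], [0.925, 0.381, 0.0], [-0.0, 0.001, -1.0]]
wrist_force: [-0.2, -0.1, 2.6]
width: 0.0117
gripper_force: 34.1
```

arm_command:
  moves:
    - [[0,0,-1],[0,0,0]]
    - [[0,0,-3],[0,0,0]]
    - [[0,0,-6],[0,0,0]]
    - [[0,0,-6],[0,0,0]]
    - [[0,0,-6],[0,0,0]]

```text
time_s: 23.25
eef_pos: [0.5937, 0.3751, 0.0374]
eef_rot: [[-0.381, 0.925, 0.0], [0.925, 0.381, -0.0], [-0.0, 0.0, -1.0]]
wrist_force: [0.3, 0.2, -1.4]
width: 0.0116
gripper_force: 34.1
```

arm_command:
  moves:
    - [[0,0,-8],[0,0,0]]
    - [[0,0,-24],[0,0,0]]
    - [[0,0,-42],[0,0,0]]
    - [[-6,-2,-60],[0,0,0]]
    - [[-20,-7,-70],[0,0,0]]

```text
time_s: 23.75
eef_pos: [0.5953, 0.3558, 0.1111]
eef_rot: [[-0.383, 0.924, 0.004], [0.924, 0.383, 0.004], [0.002, 0.005, -1.0]]
wrist_force: [-0.3, -0.4, -0.3]
width: 0.0116
gripper_force: 34.1
```

arm_command:
  moves:
    - [[-24,-8,0],[0,0,0]]
    - [[-50,-17,0],[0,0,0]]
    - [[-78,-27,0],[0,0,0]]
    - [[-106,-37,0],[0,0,0]]
    - [[-134,-47,0],[0,0,0]]

```text
time_s: 24.25
eef_pos: [0.6026, 0.2091, 0.1082]
eef_rot: [[-0.38, 0.925, 0.001], [0.925, 0.38, -0.001], [-0.001, 0.0, -1.0]]
wrist_force: [0.5, -0.5, -0.3]
width: 0.0115
gripper_force: 34.2
```

arm_command:
  moves:
    - [[-26,-9,0],[0,0,0]]
    - [[-46,-16,0],[0,0,0]]
    - [[-60,-21,0],[0,0,0]]
    - [[-68,-24,0],[0,0,0]]
    - [[-71.4,-24.5,0],[0,0,0]]

```text
time_s: 24.75
eef_pos: [0.6071, 0.1357, 0.1077]
eef_rot: [[-0.38, 0.925, 0.0], [0.925, 0.38, -0.0], [-0.0, 0.0, -1.0]]
wrist_force: [0.5, -0.2, -1.6]
width: 0.0119
gripper_force: 34.2
```

arm_command:
  moves:
    - [[0,0,0],[0,0,0]]
    - [[0,0,0],[0,0,0]]
    - [[0,0,0],[0,0,0]]
    - [[0,0,0],[0,0,0]]
    - [[0,0,0],[0,0,0]]

```text
time_s: 25.25
eef_pos: [0.6069, 0.1373, 0.1074]
eef_rot: [[-0.382, 0.924, -0.0], [0.924, 0.382, 0.0], [0.0, -0.0, -1.0]]
wrist_force: [-0.1, -0.6, -0.6]
width: 0.0117
gripper_force: 34.2
```

```bash
python3 -c "
from h import *
go([.607,.137,.0477])"
```

```text
t 25.25 p [0.6069 0.1373 0.1074] z [-0.0001  0.0001 -1.    ] w 0.011657533937798288 F [-0.1477 -0.5655 -0.5714] 34.15538012981415
[0.607, 0.137, 0.0477] [-0.4 -0.  59.7] [-0.   -0.   -0.04]
```

arm_command:
  moves:
    - [[0,0,12],[0,0,0]]
    - [[0,0,26],[0,0,0]]
    - [[0,0,40],[0,0,0]]
    - [[0,0,50],[0,0,0]]
    - [[0,0,56],[0,0,0]]

```text
time_s: 25.75
eef_pos: [0.6062, 0.1365, 0.0494]
eef_rot: [[-0.381, 0.924, -0.002], [0.924, 0.381, -0.001], [0.0, -0.003, -1.0]]
wrist_force: [-0.0, -0.0, -0.7]
width: 0.0115
gripper_force: 34.2
```

arm_command:
  moves:
    - [[0,0,1],[0,0,0]]
    - [[0,0,2],[0,0,0]]
    - [[0,0,3],[0,0,0]]
    - [[0,0,4],[0,0,0]]
    - [[0,0,4],[0,0,0]]

```text
time_s: 26.25
eef_pos: [0.6072, 0.1368, 0.0477]
eef_rot: [[-0.381, 0.925, 0.001], [0.925, 0.381, -0.0], [-0.0, 0.001, -1.0]]
wrist_force: [0.2, -0.3, -1.3]
width: 0.0115
gripper_force: 34.2
```

arm_command:
  moves:
    - [[0,0,0.4],[0,0,0]]
    - [[0,0,0.8],[0,0,0]]
    - [[0,0,1.2],[0,0,0]]
    - [[0,0,1.6],[0,0,0]]
    - [[0,0,1.6],[0,0,0]]

```text
time_s: 26.75
eef_pos: [0.6071, 0.1368, 0.0458]
eef_rot: [[-0.381, 0.925, 0.0], [0.925, 0.381, -0.0], [-0.0, 0.0, -1.0]]
wrist_force: [-0.0, 0.1, -0.2]
width: 0.0116
gripper_force: 34.2
```

arm_command:
  moves:
    - [[0,0,0],[0,0,0]]
    - [[0,0,0.3],[0,0,0]]
    - [[0,0,0.3],[0,0,0]]
    - [[0,0,0.3],[0,0,0]]

```text
time_s: 27.15
eef_pos: [0.6071, 0.1368, 0.0457]
eef_rot: [[-0.381, 0.925, 0.0], [0.925, 0.381, -0.0], [-0.0, 0.0, -1.0]]
wrist_force: [-0.3, -0.6, 0.8]
width: 0.0117
gripper_force: 34.3
```

arm_command:
  moves:
    - [[0,0,0],[0,0,0]]
    - [[0,0,0],[0,0,0]]
    - [[0,0,0],[0,0,0]]
  claw: 30

```text
time_s: 27.45
eef_pos: [0.6071, 0.1368, 0.0455]
eef_rot: [[-0.381, 0.925, 0.0], [0.925, 0.381, 0.0], [-0.0, 0.0, -1.0]]
wrist_force: [0.4, -0.7, -0.5]
width: 0.03
gripper_force: 0.0
```

arm_command:
  moves:
    - [[0,0,-8],[0,0,0]]
    - [[0,0,-22],[0,0,0]]
    - [[0,0,-38],[0,0,0]]
    - [[10,1,-52],[0,0,0]]
    - [[30,3,-60],[0,0,0]]

```text
time_s: 27.95
eef_pos: [0.5997, 0.1653, 0.108]
eef_rot: [[-0.378, 0.926, 0.003], [0.926, 0.378, 0.0], [-0.001, 0.003, -1.0]]
wrist_force: [-0.4, 0.6, -0.2]
width: 0.03
gripper_force: 0.0
```

arm_command:
  moves:
    - [[30,3,0],[0,0,0]]
    - [[62,6,0],[0,0,0]]
    - [[95,9,0],[0,0,0]]
    - [[127,12,0],[0,0,0]]
    - [[157,14,0],[0,0,0]]

```text
time_s: 28.45
eef_pos: [0.5495, 0.32, 0.1064]
eef_rot: [[-0.384, 0.923, 0.0], [0.923, 0.384, 0.001], [0.001, 0.001, -1.0]]
wrist_force: [-0.2, 0.4, -0.5]
width: 0.0299
gripper_force: 0.0
```

arm_command:
  moves:
    - [[26,2,4],[0,0,0]]
    - [[44,4,10],[0,0,0]]
    - [[56,5,17],[0,0,0]]
    - [[60,5,24],[0,0,0]]
    - [[60,5,28],[0,0,0]]

```text
time_s: 28.95
eef_pos: [0.5324, 0.3738, 0.0767]
eef_rot: [[-0.382, 0.924, -0.001], [0.924, 0.382, -0.001], [-0.0, -0.001, -1.0]]
wrist_force: [0.4, -0.1, 0.5]
width: 0.0303
gripper_force: 0.0
```

arm_command:
  moves:
    - [[0,0,0],[0,0,0]]
    - [[0,0,0],[0,0,0]]
    - [[0,0,0],[0,0,0]]
    - [[0,0,0],[0,0,0]]
    - [[0,0,0],[0,0,0]]

```text
time_s: 29.45
eef_pos: [0.5336, 0.3733, 0.0778]
eef_rot: [[-0.381, 0.925, 0.0], [0.925, 0.381, 0.0], [-0.0, 0.001, -1.0]]
wrist_force: [-0.3, 0.3, 0.3]
width: 0.0301
gripper_force: 0.0
```

Run:
```python
from h import *
go([.5335,.3735,.025])
shoulder(.022,18,'pics/s50.png')
```

```text
t 29.45 p [0.5336 0.3733 0.0778] z [ 0.0005  0.0002 -1.    ] w 0.03009689402792473 F [-0.2602  0.3239  0.29  ] 0.0
[0.5335, 0.3735, 0.025] [ 0.2 -0.  52.8] [ 0.03  0.   -0.13]
pred 322.0386215683971 215.98948424535848 px/mm 1.5157966684094313 dia px 27.284340031369762
```

View pics/s50.png

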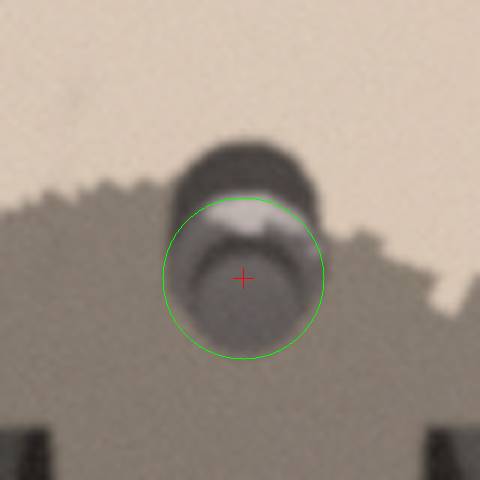

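The 50's disc (245,272) matches the prediction (243,278), so I'll grasp it.

arm_command:
  moves:
    - [[0.4,0.3,12],[0,0,0]]
    - [[0.4,0.3,25],[0,0,0]]
    - [[0.4,0.3,38],[0,0,0]]
    - [[0.4,0.3,48],[0,0,0]]
    - [[0.4,0.3,53],[0,0,0]]

```text
time_s: 30.0
eef_pos: [0.5326, 0.3734, 0.0224]
eef_rot: [[-0.381, 0.924, -0.002], [0.924, 0.381, -0.002], [-0.001, -0.003, -1.0]]
wrist_force: [0.3, 0.9, -0.7]
width: 0.0299
gripper_force: 0.0
```

arm_command:
  moves:
    - [[0,0,0],[0,0,0]]
    - [[0,0,0],[0,0,0]]
    - [[0,0,0],[0,0,0]]
    - [[0,0,0],[0,0,0]]
    - [[0,0,0],[0,0,0]]

```text
time_s: 30.5
eef_pos: [0.5336, 0.3742, 0.025]
eef_rot: [[-0.381, 0.925, 0.001], [0.925, 0.381, 0.0], [0.0, 0.001, -1.0]]
wrist_force: [0.4, 0.5, -0.9]
width: 0.0297
gripper_force: 0.0
```

arm_command:
  moves:
    - [[0,0,0],[0,0,0]]
    - [[0,0,0],[0,0,0]]
    - [[0,0,0],[0,0,0]]
    - [[0,0,0],[0,0,0]]
    - [[0,0,0],[0,0,0]]
  claw: 3
  force: 30

```text
time_s: 31.0
eef_pos: [0.5335, 0.3741, 0.0247]
eef_rot: [[-0.381, 0.925, 0.0], [0.925, 0.381, 0.0], [0.0, 0.0, -1.0]]
wrist_force: [0.3, 0.5, 2.3]
width: 0.0092
gripper_force: 29.2
```

arm_command:
  moves:
    - [[0,0,-1],[0,0,0]]
    - [[0,0,-3],[0,0,0]]
    - [[0,0,-6],[0,0,0]]
    - [[0,0,-6],[0,0,0]]
    - [[0,0,-6],[0,0,0]]

```text
time_s: 31.5
eef_pos: [0.5334, 0.374, 0.0306]
eef_rot: [[-0.381, 0.925, 0.0], [0.925, 0.381, 0.0], [-0.0, 0.0, -1.0]]
wrist_force: [0.5, -0.0, -0.4]
width: 0.0094
gripper_force: 29.2
```

arm_command:
  moves:
    - [[0,0,-8],[0,0,0]]
    - [[0,0,-24],[0,0,0]]
    - [[0,0,-42],[0,0,0]]
    - [[-6,0,-60],[0,0,0]]
    - [[-20,-2,-70],[0,0,0]]

```text
time_s: 32.0
eef_pos: [0.5397, 0.3565, 0.104]
eef_rot: [[-0.383, 0.924, 0.003], [0.924, 0.383, 0.003], [0.002, 0.004, -1.0]]
wrist_force: [-0.0, -0.3, -1.1]
width: 0.0099
gripper_force: 29.2
```

arm_command:
  moves:
    - [[-22,-2,0],[0,0,0]]
    - [[-46,-5,0],[0,0,0]]
    - [[-72,-8,0],[0,0,0]]
    - [[-98,-11,0],[0,0,0]]
    - [[-124,-14,0],[0,0,0]]

```text
time_s: 32.5
eef_pos: [0.5741, 0.232, 0.1013]
eef_rot: [[-0.38, 0.925, 0.001], [0.925, 0.38, -0.001], [-0.001, 0.0, -1.0]]
wrist_force: [0.4, 0.2, -1.1]
width: 0.0096
gripper_force: 29.2
```

arm_command:
  moves:
    - [[-24,-2,0],[0,0,0]]
    - [[-42,-4,0],[0,0,0]]
    - [[-56,-6,0],[0,0,0]]
    - [[-63,-6,0],[0,0,0]]
    - [[-65.2,-6,0],[0,0,0]]

```text
time_s: 33.0
eef_pos: [0.593, 0.1717, 0.1007]
eef_rot: [[-0.381, 0.925, 0.0], [0.925, 0.381, 0.0], [0.0, 0.0, -1.0]]
wrist_force: [0.3, -0.4, -1.0]
width: 0.0096
gripper_force: 29.2
```

arm_command:
  moves:
    - [[0,0,0],[0,0,0]]
    - [[0,0,0],[0,0,0]]
    - [[0,0,0],[0,0,0]]
    - [[0,0,0],[0,0,0]]
    - [[0,0,0],[0,0,0]]

```text
time_s: 33.5
eef_pos: [0.5926, 0.1727, 0.1005]
eef_rot: [[-0.382, 0.924, -0.0], [0.924, 0.382, 0.0], [0.0, 0.0, -1.0]]
wrist_force: [0.6, 0.2, -0.5]
width: 0.0095
gripper_force: 29.2
```

```bash
python3 -c "
from h import *
go([.5926,.1722,.0407])"
```

```text
t 33.5 p [0.5926 0.1727 0.1005] z [-0.      0.0001 -1.    ] w 0.009493812377616121 F [ 0.566   0.2249 -0.5135] 29.237911999225616
[0.5926, 0.1722, 0.0407] [-0.4 -0.2 59.8] [ 0.   -0.   -0.05]
```

arm_command:
  moves:
    - [[0,0,12],[0,0,0]]
    - [[0,0,26],[0,0,0]]
    - [[0,0,40],[0,0,0]]
    - [[0,0,50],[0,0,0]]
    - [[0,0,56],[0,0,0]]

```text
time_s: 34.0
eef_pos: [0.5919, 0.1719, 0.0425]
eef_rot: [[-0.381, 0.924, -0.002], [0.924, 0.381, -0.001], [0.0, -0.003, -1.0]]
wrist_force: [-0.3, 0.5, -0.3]
width: 0.0099
gripper_force: 29.2
```

arm_command:
  moves:
    - [[0,0,1],[0,0,0]]
    - [[0,0,2],[0,0,0]]
    - [[0,0,3],[0,0,0]]
    - [[0,0,4],[0,0,0]]
    - [[0,0,4],[0,0,0]]

```text
time_s: 34.5
eef_pos: [0.5929, 0.1722, 0.0408]
eef_rot: [[-0.381, 0.925, 0.001], [0.925, 0.381, 0.0], [-0.0, 0.001, -1.0]]
wrist_force: [-0.5, -0.5, -0.5]
width: 0.01
gripper_force: 29.2
```

arm_command:
  moves:
    - [[0,0,0.4],[0,0,0]]
    - [[0,0,0.8],[0,0,0]]
    - [[0,0,1.2],[0,0,0]]
    - [[0,0,1.6],[0,0,0]]
    - [[0,0,1.6],[0,0,0]]

```text
time_s: 35.0
eef_pos: [0.5928, 0.1722, 0.0389]
eef_rot: [[-0.381, 0.925, 0.0], [0.925, 0.381, -0.0], [-0.0, 0.0, -1.0]]
wrist_force: [-0.1, -0.1, -0.8]
width: 0.0097
gripper_force: 29.2
```

arm_command:
  moves:
    - [[0,0,0],[0,0,0]]
    - [[0,0,0.3],[0,0,0]]
    - [[0,0,0.3],[0,0,0]]
    - [[0,0,0.3],[0,0,0]]

```text
time_s: 35.4
eef_pos: [0.5928, 0.1723, 0.0388]
eef_rot: [[-0.381, 0.925, 0.0], [0.925, 0.381, -0.0], [-0.0, 0.0, -1.0]]
wrist_force: [-0.8, -1.0, 0.8]
width: 0.0097
gripper_force: 29.3
```

arm_command:
  moves:
    - [[0,0,0],[0,0,0]]
    - [[0,0,0],[0,0,0]]
    - [[0,0,0],[0,0,0]]
  claw: 28

```text
time_s: 35.7
eef_pos: [0.5928, 0.1722, 0.0386]
eef_rot: [[-0.381, 0.925, 0.0], [0.925, 0.381, -0.0], [-0.0, 0.0, -1.0]]
wrist_force: [-0.6, 1.3, 0.4]
width: 0.0278
gripper_force: 0.0
```

arm_command:
  moves:
    - [[0,0,-8],[0,0,0]]
    - [[0,0,-22],[0,0,0]]
    - [[0,0,-40],[0,0,0]]
    - [[0,0,-65],[0,0,0]]
    - [[0,0,-95],[0,0,0]]

```text
time_s: 36.2
eef_pos: [0.5924, 0.1722, 0.1351]
eef_rot: [[-0.381, 0.924, -0.0], [0.924, 0.381, -0.0], [0.0, -0.0, -1.0]]
wrist_force: [-0.0, -0.2, 0.8]
width: 0.0278
gripper_force: 0.0
```

arm_command:
  moves:
    - [[20,0,-30],[0,0,0]]
    - [[50,0,-60],[0,0,0]]
    - [[90,0,-80],[0,0,0]]
    - [[130,0,-90],[0,0,0]]
    - [[165,0,-90],[0,0,0]]

```text
time_s: 36.7
eef_pos: [0.5295, 0.3278, 0.2276]
eef_rot: [[-0.382, 0.924, 0.005], [0.924, 0.382, 0.003], [0.001, 0.006, -1.0]]
wrist_force: [1.7, -0.1, -0.2]
width: 0.0283
gripper_force: 0.0
```

arm_command:
  moves:
    - [[15,0,0],[0,0,0]]
    - [[20,0,0],[0,0,0]]
    - [[20,0,0],[0,0,0]]
    - [[20,0,0],[0,0,0]]
    - [[20,0,0],[0,0,0]]

```text
time_s: 37.2
eef_pos: [0.5235, 0.3412, 0.2232]
eef_rot: [[-0.378, 0.926, -0.0], [0.926, 0.378, -0.001], [-0.001, -0.001, -1.0]]
wrist_force: [-0.1, 0.8, 0.1]
width: 0.0282
gripper_force: 0.0
```

Run:
```python
from h import *
go()
t=imaging.grab_frame('top');s=imaging.grab_frame('scene');w=imaging.grab_frame('wrist')
r=lambda i,f:cv2.resize(i[:,:,::-1],None,fx=f,fy=f,interpolation=cv2.INTER_CUBIC)
a=np.hstack([r(t[150:270,350:460],3),r(s[170:290,335:448],3)])
b=np.hstack([r(t[150:290,180:460],1.2),r(w[100:240+28,150:430],1.0)[:168]])
H=np.zeros((a.shape[0]+b.shape[0],max(a.shape[1],b.shape[1]),3),np.uint8);H[:a.shape[0],:a.shape[1]]=a;H[a.shape[0]:,:b.shape[1]]=b
cv2.imwrite('pics/fin.png',H)
```

```text
t 37.2 p [0.5235 0.3412 0.2232] z [-0.     -0.0013 -1.    ] w 0.02815479618303839 F [-0.091   0.818   0.1233] 0.0
```

View pics/fin.png

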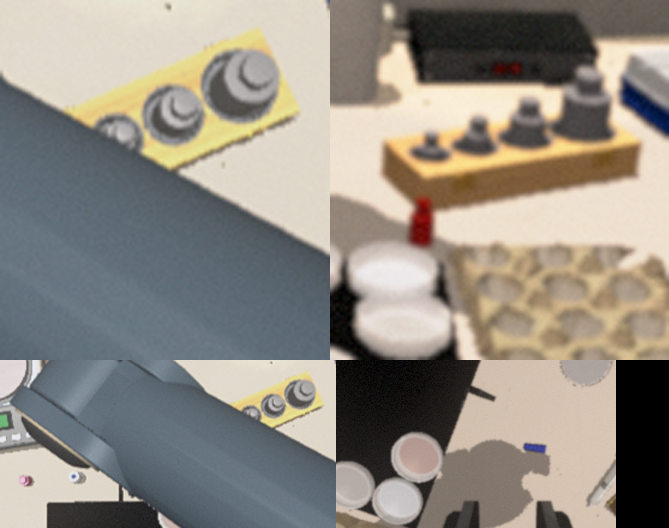

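The scene view shows all four weights upright in the wells in size order, with knobs at about (432,135), (480,120), (530,103) and (588,72). The vial (75,478) and the red (422,222) and pink (26,481) look-alikes are undisturbed. The arm is clear, so I'll hand in.

```bash
python3 -c "
from bench import job
print(job.close_job())"
```

```text
the job is handed in; nothing more can be done
None
```

All four check weights stand upright on the floors of their own wells, in size order; the vial and the look-alikes were not touched, and the job was handed in at about 37 s of the 93 s allowed (no verdict was shown).

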